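# Dock the small-parts cases in two stacks

## Task

Stack the four small-parts cases on the two docking plates: the two long cases on the long plate and the two short ones on the short plate, in each stack the deep case with the lugs on its lid below and the shallow case with the flat clear lid on top. Each case must be fully seated, so that the pockets in its base lock over both lugs beneath it. Leave the other things on the bench where they lie.

Things in the scene. Friction and masses are not known exactly. Their poses are not given: they have to be found in the camera images.
- long_dock_top (a point): Docking plate screwed down: bare metal, 180 mm long, 64 mm wide, 8 mm thick, with two tapered lugs (28 x 16 mm, 6.5 high) 50 mm either side of the middle along its length. Fixed. Point: centre of the plate's upper face. y axis: along its length, x: across, z: up. A fixed bench grinder, 0.24 m high, stands between here and the cases (x over 0.49, y -0.23 to 0.09): carry over or in front of it.
- long_deep_mid (a point): Deep case: dark grey box, closed light grey lid with two tapered lugs (28 x 16 mm, 6.5 high) 50 mm either side of the middle along its length. 150 mm long, 60 wide, 64 high to the lid's top, 0.2 to 0.6 kg. Base: two pockets, 36 x 24 mm, 8 deep, below the lugs; either way round fits. Grasp across the 60 mm. Point: its centre, 32 mm up. y axis: along its length, x: across, z: up.
- long_shallow_mid (a point): Shallow case: dark grey tray, flat clear lid without lugs, fixed bolts and nuts seen inside. 150 mm long, 60 wide, 40 high, 0.1 to 0.35 kg. Base: two pockets, 36 x 24 mm, 8 deep, 50 mm either side of the middle along its length, go over lugs 28 x 16 mm; either way round fits. Grasp across the 60 mm. Point: its centre, 20 mm up. y axis: along its length, x: across, z: up.
- short_dock_top (a point): Docking plate screwed down: bare metal, 120 mm long, 64 mm wide, 8 mm thick, with two tapered lugs (28 x 16 mm, 6.5 high) 23 mm either side of the middle along its length. Fixed. Point: centre of the plate's upper face. y axis: along its length, x: across, z: up. A fixed bench grinder, 0.24 m high, stands between here and the cases (x over 0.49, y -0.23 to 0.09): carry over or in front of it.
- short_deep_mid (a point): Deep case: dark grey box, closed light grey lid with two tapered lugs (28 x 16 mm, 6.5 high) 23 mm either side of the middle along its length. 90 mm long, 60 wide, 64 high to the lid's top, 0.2 to 0.6 kg. Base: two pockets, 36 x 24 mm, 8 deep, below the lugs; either way round fits. Grasp across the 60 mm. Point: its centre, 32 mm up. y axis: along its length, x: across, z: up.
- short_shallow_mid (a point): Shallow case: dark grey tray, flat clear lid without lugs, fixed bolts and nuts seen inside. 90 mm long, 60 wide, 40 high, 0.1 to 0.35 kg. Base: two pockets, 36 x 24 mm, 8 deep, 23 mm either side of the middle along its length, go over lugs 28 x 16 mm; either way round fits. Grasp across the 60 mm. Point: its centre, 20 mm up. y axis: along its length, x: across, z: up.
- bearing_mid (a point): Bystander, loose, to be left where it lies: ball bearing, 52 mm across, 15 mm high. The point is its centre.
- elbow_mid (a point): Bystander, loose, to be left where it lies: grey pipe elbow, 67 x 59 x 34 mm. The point is its centre, 17 mm up.
- roll_mid (a point): Bystander, loose, to be left where it lies: roll of grey tape lying flat, 101 mm across, 48 mm high. The point is its centre.
- spanner_mid (a point): Bystander, loose, to be left where it lies: small combination spanner lying flat, 175 mm long (along its y axis), 22 mm wide, 8 mm high. The point is its centre.

How it is judged:
At the end, for the whole second after the job is handed in: Each deep case sits on the plate of its own length and each shallow case on the deep case of its own length: centres within 8 mm of each other seen from above, in line within 0.10 rad (either way round), level within 0.06 rad and fully down (height within 3 mm); all released and at rest (horizontal distance between long_deep_mid and long_dock_top below 0.008 m and z of long_deep_mid in the frame of long_dock_top between 0.029 and 0.035 m and angle between the y axis of long_deep_mid and the y axis of long_dock_top, either way round below 0.1 rad and angle between each of long_deep_mid, long_shallow_mid, short_deep_mid, short_shallow_mid's own z axis and vertical below 0.06 rad and horizontal distance between long_shallow_mid and long_deep_mid below 0.008 m and z of long_shallow_mid in the frame of long_deep_mid between 0.049 and 0.055 m and angle between the y axis of long_shallow_mid and the y axis of long_deep_mid, either way round below 0.1 rad and horizontal distance between short_deep_mid and short_dock_top below 0.008 m and z of short_deep_mid in the frame of short_dock_top between 0.029 and 0.035 m and angle between the y axis of short_deep_mid and the y axis of short_dock_top, either way round below 0.1 rad and horizontal distance between short_shallow_mid and short_deep_mid below 0.008 m and z of short_shallow_mid in the frame of short_deep_mid between 0.049 and 0.055 m and angle between the y axis of short_shallow_mid and the y axis of short_deep_mid, either way round below 0.1 rad); the robot touches nothing.
It fails at once if the bearing is pushed more than 30 mm from where it lay (distance of bearing_mid from where it was at the start of the episode above 0.03 m).
It fails at once if the pipe elbow is pushed more than 30 mm from where it lay (distance of elbow_mid from where it was at the start of the episode above 0.03 m).
It fails at once if the roll of tape is pushed more than 30 mm from where it lay (distance of roll_mid from where it was at the start of the episode above 0.03 m).
It fails at once if the spanner is pushed more than 30 mm from where it lay (distance of spanner_mid from where it was at the start of the episode above 0.03 m).
It also fails if it takes over 136 s, if anything falls off the work surface, if the arm or the gripper's body presses on something with over 40 N, if the wrist force passes 120 N, or if a joint passes its speed limit or range.

## Robot

A 6-joint arm with a two-finger parallel gripper is mounted at the origin on a cart in front of the work surface, level with it; the furniture and walls round the work are solid. World frame = base frame: x ahead of the robot, y to its left, z up, the work surface at z = 0. Lengths are in m, angles in rad, forces in N, time in s.
With the tool pointing down it reaches from about 0.425 to 0.95 m from the base axis. Payload 3.5 kg.
Tool frame: the origin (TCP) lies midway between the tips of the shut fingers; the grasp point (between the pads) lies 19 mm behind it; z points along the fingers, y is the line along which they close (so a half turn about z gives the same grasp; the last joint's range is limited). The gripper opens to 85 mm and grips with 20 to 120 N. Pads are 22 mm wide; open, the fingers measure 114 mm over their backs; the gripper's body (76 mm by 85 mm) begins 54 mm behind the grasp point. The pads swing forward as they close: fully open they stand 13 mm farther back than shut.
Start: joints at [-1.295, 0.286, 1.577, -0, 1.279, -0.15], TCP at [0.279, -0.615, 0.194] pointing down, gripper open.
Joint ranges: [-2.77, 2.77], [-0.9, 2.22], [0.21, 2.48], [-1.53, 4.67], [0.24, 2.81], [-2.84, 2.84]. Speed limits (rad/s): [2.79, 2.79, 3.14, 3.14, 3.14, 3.14].

## Interface

Orientations are given as a unit quaternion [x, y, z, w].
In Python, from plant import get_state, read_camera, ctrl gives the robot as it stands.
- The arm moves only by the shell command python3 -m crank 'ROWS' [FORCE]. ROWS is JSON, a list of rows, each a list of 3 entries, a list of its own where there are three numbers: the shift along the tool's x, y, z in mm, then the turn about the tool's z in degrees, then the closure in counts, from 0 (fully open) to 255 (shut). In form: [[[tx, ty, tz], yaw, claw], ...]. A call has 1 to 10 rows; each row is the pose to reach, as a shift and turn from the pose commanded when the call began, along the tool's axes at that moment; what a row does not reach only later rows make up. A row lasts 1/10 s, in which the tool goes at most 50 mm and 8.59 degrees, less where a joint would pass 70% of its speed; a pose out of reach is approached as far as the arm can. A call with a gripper value outside its range is refused whole. The fingers move at their own pace and stop on an object; FORCE is the grip in N (left out, the last holds). Time passes only in rows, so rows that repeat a pose let the fingers close. It gives the time, the measured TCP pose, the force, the opening and the grip force at its end, in the units of the state.
- get_state(): the state, without advancing time (a new reading comes with each control period).
- read_camera(name): name is "scene" or "top" or "wrist"; returns a dict with "frame" (384x512x3 uint8, blue, green, red), "range_z" (384x512 float32, m along the optical axis (not along the pixel's ray), 0 where there is no reading), "vfov" (degrees; the focal length in pixels is half the picture's height over the tangent of half this angle, whatever the lens; pixels are square), "cx", "cy" (the principal point, pixels), "k1" (the pictures are not rectified: a ray, as slopes to the right and down, at radius r is drawn at 1 + k1 r^2 times it, then the intrinsics apply), "origin" and "orientation" of the camera in the world. Camera axes: x right, y down, z forward; pixel columns grow to the right and rows downward; lengths in m; the calibration is good to about 2 mm. A picture is of the moment at which its call begins.
- ctrl.sign_off(): hands the job in; it is judged then, once.
The state is a dict: "time": time; "qpos": joint angles; "dq": joint speeds; "joint_efforts": joint torques, N m; "eef_pos": TCP position; "tcp_rot": TCP orientation; "contact_force": force on the tool from outside, world axes, zero at the start; "wrist_torque": the same for the moment, N m; "opening": opening from 0.0 (shut) to 1.0 (fully open); "finger_force": force on a finger pad.
Only numpy, scipy, OpenCV 4.12 (cv2) and the standard library are available. Lean on these libraries where they do the work, as an engineer would, in place of code of your own. Each camera call takes 0.05 s, during which the arm holds its last target. There are 200 camera calls.

## Working session

There is one attempt and no reset: what is moved stays moved. The work goes in short steps, Python scripts to look and compute and a shell command to move; the robot and the scene stay as the last step left them, time stands still between calls to the robot, and variables do not carry over. Pictures are saved under pics/ and viewed, at most 14 in all, crops included, and the job is handed in when it is done.

```bash
ls; mkdir -p pics; cat > h.py <<'E'
import numpy as np, cv2
from scipy.spatial.transform import Rotation as R
from plant import get_state, read_camera, ctrl
def cam(n):
    c=read_camera(n); h,w=c["frame"].shape[:2]
    c["f"]=h/2/np.tan(np.radians(c["vfov"])/2); c["R"]=R.from_quat(c["orientation"]).as_matrix(); c["o"]=np.array(c["origin"]); return c
def slopes(c,uv):
    uv=np.atleast_2d(uv).astype(float); K=np.array([[c["f"],0,c["cx"]],[0,c["f"],c["cy"]],[0,0,1]])
    return cv2.undistortPointsIter(uv[:,None],K,np.array([c["k1"],0,0,0.]),None,None,(3,100,1e-10))[:,0]
def plane(c,uv,z):
    s=slopes(c,uv); d=np.c_[s,np.ones(len(s))]@c["R"].T
    return c["o"]+d*((z-c["o"][2])/d[:,2])[:,None]
def cloud(c):
    h,w=c["range_z"].shape; v,u=np.mgrid[:h,:w]; s=slopes(c,np.c_[u.ravel(),v.ravel()])
    P=np.c_[s,np.ones(len(s))]*c["range_z"].reshape(-1,1)
    P=P@c["R"].T+c["o"]; P[c["range_z"].ravel()==0]=np.nan; return P.reshape(h,w,3)
E
python3 - <<'E'
from h import *
s=get_state(); print(s)
for n in ["scene","top","wrist"]:
    c=cam(n); cv2.imwrite(f"pics/{n}0.png",c["frame"]); np.save(f"{n}0.npy",c,allow_pickle=True); print(n,c["o"],c["R"].round(2).tolist(),c["f"],c["cx"],c["cy"],c["k1"])
E
```

```text
pics
{'time': 0.0, 'qpos': array([-1.29500695e+00,  2.87223046e-01,  1.57819315e+00,  1.81318422e-05,
        1.27861314e+00, -1.49966671e-01]), 'dq': array([ 0.00087355,  0.00077779, -0.0011548 , -0.00048124, -0.00116838,
        0.00040704]), 'joint_efforts': array([-3.06731763e-04, -4.05980015e+01, -2.92625570e+01, -1.05786808e-04,
        5.87051909e-03,  8.19733913e-06]), 'eef_pos': array([ 0.27862471, -0.61397952,  0.1922003 ]), 'tcp_rot': array([ 9.77426741e-01,  2.11271107e-01, -6.79356335e-05, -1.21647692e-03]), 'contact_force': array([-0.4038832 , -0.19358604, -1.17195465]), 'wrist_torque': array([ 0.00214021,  0.01346523, -0.01871091]), 'finger_force': 0.0, 'opening': 0.9997878690243275}
scene [-0.44823163  0.4986375   1.11842285] [[-0.46, -0.63, 0.63], [-0.89, 0.31, -0.34], [0.02, -0.72, -0.7]] 412.9217151055717 252.1449677188459 193.19293114211234 -0.026299661351645187
top [ 0.27238114 -0.00127749  1.14623609] [[0.01, -0.98, 0.2], [-1.0, -0.01, 0.0], [0.0, -0.2, -0.98]] 355.57110648858486 258.3202188458982 189.97882684671623 -0.06787901041760297
wrist [ 0.34925512 -0.58239981  0.37258669] [[0.41, -0.87, -0.28], [-0.91, -0.39, -0.13], [-0.0, 0.31, -0.95]] 298.07539467166566 255.94035494876007 192.30030489740116 -0.07950933982346077
```

View pics/top0.png

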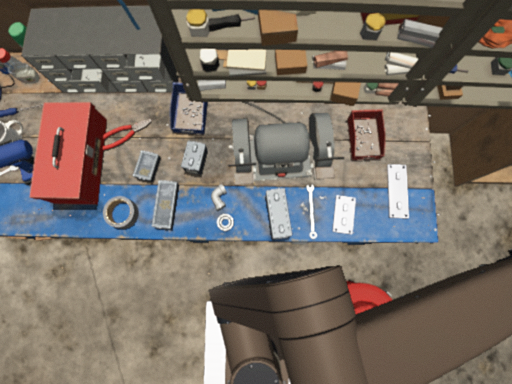

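View pics/scene0.png

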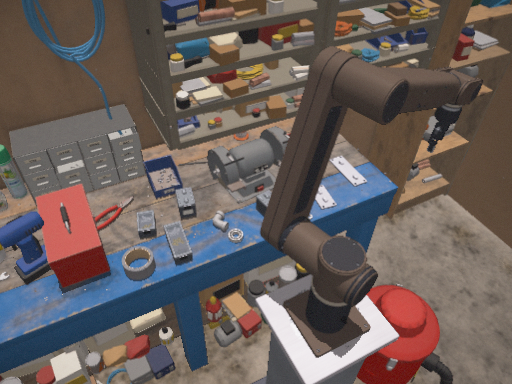

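Top view: the long deep case is at about (278,213), short deep (194,158), long shallow (165,205) and short shallow (146,166). The short plate is at (344,214) and the long plate at (398,190). The spanner lies at (311,212), right beside the long deep case.

```bash
cat >> h.py <<'E'
def topface(c,P,seed,zr,rad,ctr=None):
    """largest patch with height in zr near pixel seed; returns rect centre, long-axis angle, size"""
    m=((P[...,2]>zr[0])&(P[...,2]<zr[1])).astype(np.uint8)
    k=np.zeros_like(m); cv2.circle(k,tuple(int(x) for x in seed),rad,1,-1); m&=k
    n,l,st,_=cv2.connectedComponentsWithStats(m); i=1+np.argmax(st[1:,4]); q=P[l==i]
    z=np.median(q[:,2]); (cx,cy),(w,h),a=cv2.minAreaRect((q[:,:2]*1000).astype(np.float32))
    if w>h: a+=90;w,h=h,w
    # a: direction of long axis (deg from world x)
    a=(a+90)%180
    return np.array([cx,cy,z*1000,a,h,w]).round(1), len(q)
E
python3 - <<'E'
from h import *
for n,S in {"top":dict(LD=(278,213,.055,.069,35),SD=(194,158,.055,.069,30),LS=(165,205,.032,.047,35),SS=(146,166,.032,.047,25),sdock=(344,214,.0045,.012,30),ldock=(398,190,.0045,.012,40),roll=(119,212,.04,.055,30),elb=(219,197,.015,.04,20),bear=(225,222,.009,.02,14),span=(311,212,.004,.012,40)),
 "scene":dict(SD=(186,202,.055,.069,30),LS=(178,240,.032,.047,40),SS=(146,222,.032,.047,25),ldock=(348,170,.0045,.012,40))}.items():
    c=np.load(n+"0.npy",allow_pickle=True).item(); P=cloud(c)
    for k,(u,v,a,b,r) in S.items():
        try: print(n,k,*topface(c,P,(u,v),(a,b),r),P[v,u].round(3))
        except Exception as e: print(n,k,e,P[v,u].round(3))
E
```

```text
top LD [424.2 -61.8  63.9   9.1 153.4  60. ] 899 [ 0.421 -0.06   0.063]
top SD [602.  211.7  63.6 168.4  92.5  62.1] 496 [0.594 0.207 0.062]
top LS [449.7 300.5  39.3 175.6 151.3  61.6] 892 [0.446 0.297 0.038]
top SS [576.2 369.6  39.2 167.9  93.9  62.1] 502 [0.571 0.365 0.045]
top sdock [ 428.9 -276.8    8.2  172.2  120.4   61.7] 582 [ 0.428 -0.277  0.007]
top ldock [ 508.2 -459.4    7.8  178.9  176.8   65.2] 819 [ 0.51  -0.46   0.006]
top roll [422.5 441.7  47.1 122.3  98.5  97.8] 371 [ 0.426  0.459 -0.002]
top elb [480.3 128.5  25.8  32.3  67.3  57.6] 228 [0.477 0.128 0.021]
top bear [398.6 106.7  14.7  91.1  51.4  48.4] 160 [0.398 0.108 0.003]
top span [ 429.5 -272.8    8.1  172.3  120.5   53.7] 463 [ 0.434 -0.17   0.003]
scene SD [599.8 212.5  63.1 168.6  96.7  59.7] 288 [0.57  0.22  0.066]
scene LS [447.4 300.6  38.4 175.1 158.8  60.4] 642 [0.439 0.3   0.04 ]
scene SS [573.5 371.6  38.4 166.8  97.6  60.2] 352 [0.566 0.372 0.038]
scene ldock [ 507.1 -455.4    7.5  176.9  182.    67.8] 344 [ 0.505 -0.459  0.008]
```

Every top-face size and height matches the given dimensions, and both views agree to about 2–3 mm. I'll set out for the long deep case, at a height that clears the grinder.

```bash
cat >> h.py <<'E'
def goto(x,y,z,ax):
    """tool shift (mm) and yaw (deg) from here to TCP x,y,z (mm), tool x along world angle ax (deg)"""
    s=get_state(); Rm=R.from_quat(s["tcp_rot"]).as_matrix(); p=np.array(s["eef_pos"])*1000
    cur=np.degrees(np.arctan2(Rm[1,0],Rm[0,0])); d=(ax-cur+90)%180-90
    print("t",round(s["time"],1),"tcp",p.round(1),"yaw",cur.round(1),"tilt",Rm[:,2].round(4),"-> shift",(Rm.T@(np.array([x,y,z])-p)).round(1),"turn",round(-d,1))
def find(n,x,y,z,tol=7,rad=100):
    """top face near world x,y (mm) at height z: centre x,y,z, axis angle, length, width"""
    c=cam(n); P=cloud(c)*1000; m=((abs(P[...,2]-z)<tol)&(np.hypot(P[...,0]-x,P[...,1]-y)<rad)).astype(np.uint8)
    k,l,st,_=cv2.connectedComponentsWithStats(m); i=1+np.argmax(st[1:,4]); q=P[l==i]
    (cx,cy),(w,h),a=cv2.minAreaRect(q[:,:2].astype(np.float32))
    if w>h: a+=90;w,h=h,w
    print(n,np.array([cx,cy,np.median(q[:,2]),((a+90)+90)%180-90,h,w]).round(1),len(q)); return c
E
python3 -c "
from h import *
goto(424,-62,240,9)"
```

```text
t 0.1 tcp [ 278.7 -614.1  192.5] yaw 24.4 tilt [-5.0e-04  1.8e-03 -1.0e+00] -> shift [ 360.4 -442.9  -46.5] turn 15.4
```

```bash
python3 -m crank '[[[40,0,-80],3,0],[[360,-443,-80],15.4,0],[[360,-443,-80],15.4,0],[[360,-443,-80],15.4,0],[[360,-443,-80],15.4,0],[[360,-443,-80],15.4,0],[[360,-443,-80],15.4,0],[[360,-443,-80],15.4,0],[[360,-443,-80],15.4,0],[[360,-443,-80],15.4,0]]' 60; python3 -c "
from h import *
goto(424,-62,200,9)"
```

```text
time: 1.15
eef_pos: [0.3994, -0.1657, 0.2667]
tcp_rot: [0.997, 0.078, 0.0, 0.0]
contact_force: [0.9, 0.3, 0.4]
opening: 1.001
finger_force: 0.0
t 1.1 tcp [ 399.4 -165.7  266.7] yaw 9.0 tilt [ 4.e-04 -0.e+00 -1.e+00] -> shift [ 40.4 -98.6  66.7] turn -0.0
```

```bash
python3 -m crank '[[[40,-98.6,60],0,0],[[40,-98.6,60],0,0],[[40,-98.6,60],0,0],[[40,-98.6,60],0,0],[[40,-98.6,60],0,0]]'; python3 -c "
from h import *
goto(424,-62,22,9)
c=find('wrist',424,-62,64); cv2.imwrite('pics/w1.png',c['frame'])
find('top',424,-62,64)"
```

```text
time: 1.65
eef_pos: [0.4236, -0.0641, 0.2068]
tcp_rot: [0.997, 0.079, -0.0, 0.0]
contact_force: [0.7, 0.1, 0.8]
opening: 0.999
finger_force: 0.0
t 1.6 tcp [423.6 -64.1 206.8] yaw 9.1 tilt [-3.e-04 -4.e-04 -1.e+00] -> shift [  0.8  -2.1 184.8] turn 0.1
wrist [421.3 -61.5  64.1   9.  151.5  60.2] 6854
top [437.  -67.3  65.   68.6  52.4  10.1] 42
```

View pics/w1.png

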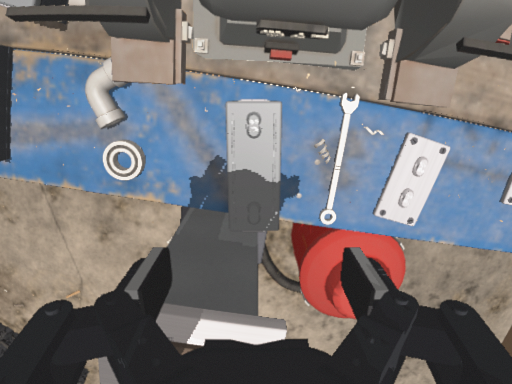

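The wrist view shows the long deep case at (254,165), spanner at (338,160) and short plate at (412,180). The wrist measurement (421,-61.5) agrees with the top one, so I'll descend and grip.

```bash
python3 -m crank '[[[-1,-2.3,50],0,0],[[-1,-2.3,100],0,0],[[-1,-2.3,145],0,0],[[-1,-2.3,170],0,0],[[-1,-2.3,184],0,0],[[-1,-2.3,184],0,0],[[-1,-2.3,184],0,255],[[-1,-2.3,184],0,255],[[-1,-2.3,184],0,255],[[-1,-2.3,184],0,255]]' 60;  python3 -m crank '[[[0,0,0],0,255],[[0,0,0],0,255],[[0,0,0],0,255]]';python3 -c "
from h import *
goto(421.5,-61.5,300,9)"
```

```text
time: 2.75
eef_pos: [0.4248, -0.0625, 0.026]
tcp_rot: [0.997, 0.078, 0.002, 0.0]
contact_force: [-1.8, 3.2, 15.2]
opening: 0.332
finger_force: 7.3
time: 3.05
eef_pos: [0.4257, -0.0629, 0.0264]
tcp_rot: [0.997, 0.078, 0.003, 0.001]
contact_force: [-0.4, 1.2, 9.7]
opening: -0.0
finger_force: 5.0
t 3.0 tcp [425.7 -62.9  26.4] yaw 9.0 tilt [ 0.0069 -0.0019 -1.    ] -> shift [  -2.2   -1.2 -273.7] turn -0.0
```

```bash
python3 -c "
from h import *
c=find('wrist',424,-62,64); d=cam('scene')
im=np.vstack([c['frame'][100:384],cv2.resize(d['frame'][130:290,180:400],(512,372))[:310]]); cv2.imwrite('pics/w2.png',im); print(get_state()['contact_force'],get_state()['joint_efforts'])"
```

```text
wrist [448.5 -57.7  64.    9.1  99.2  59.9] 17476
[-0.75681538  1.63659202  9.48067018] [-6.78749196e-01 -1.77323931e+01 -1.98543817e+01 -2.67013097e-01
 -2.52156705e-01  2.67434443e-03]
```

View pics/w2.png

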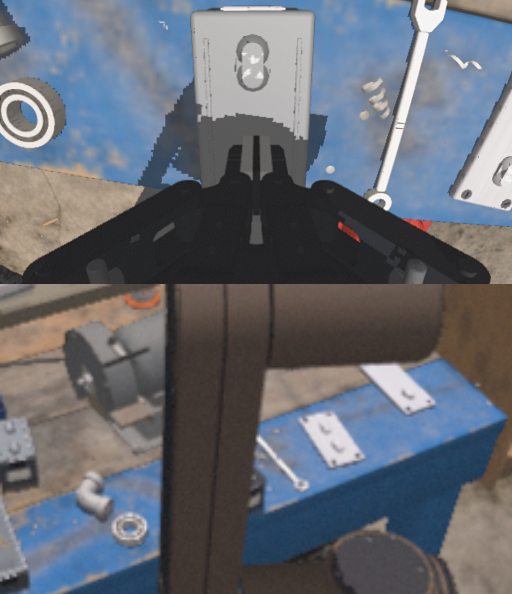

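```bash
python3 -c "
from h import *
c=cam('wrist'); P=cloud(c)*1000; s=get_state(); print(c['o'],s['eef_pos'],s['qpos'])
for v in range(110,384,12): print(v,[tuple(P[v,u].round().tolist()) for u in (215,235,255,275,300)])"
```

```text
[ 0.50105773 -0.050751    0.20707431] [ 0.42572112 -0.06286734  0.02637428] [-3.83857442e-01 -4.87916444e-02  2.28442574e+00  1.06963636e-03
  8.98879845e-01  1.02937547e+00]
110 [(493.0, -33.0, 61.0), (494.0, -42.0, 61.0), (496.0, -52.0, 62.0), (497.0, -61.0, 61.0), (499.0, -72.0, 62.0)]
122 [(488.0, -34.0, 64.0), (489.0, -43.0, 63.0), (491.0, -52.0, 64.0), (492.0, -62.0, 64.0), (494.0, -73.0, 64.0)]
134 [(482.0, -34.0, 64.0), (483.0, -44.0, 64.0), (485.0, -53.0, 64.0), (487.0, -63.0, 64.0), (488.0, -75.0, 63.0)]
146 [(476.0, -35.0, 64.0), (478.0, -45.0, 64.0), (480.0, -54.0, 70.0), (481.0, -64.0, 64.0), (483.0, -75.0, 66.0)]
158 [(471.0, -36.0, 64.0), (472.0, -45.0, 64.0), (475.0, -55.0, 70.0), (475.0, -65.0, 63.0), (477.0, -77.0, 65.0)]
170 [(465.0, -37.0, 66.0), (466.0, -46.0, 64.0), (469.0, -56.0, 71.0), (469.0, -66.0, 64.0), (471.0, -78.0, 63.0)]
182 [(458.0, -37.0, 63.0), (460.0, -47.0, 64.0), (463.0, -57.0, 71.0), (463.0, -67.0, 63.0), (465.0, -79.0, 64.0)]
194 [(453.0, -38.0, 65.0), (454.0, -48.0, 64.0), (456.0, -58.0, 65.0), (457.0, -68.0, 64.0), (459.0, -81.0, 63.0)]
206 [
[... 1060 characters left out ...]
0, 134.0), (439.0, -54.0, 133.0), (413.0, -65.0, 101.0), (441.0, -66.0, 134.0), (442.0, -74.0, 134.0)]
326 [(438.0, -49.0, 138.0), (439.0, -55.0, 139.0), (379.0, -70.0, 70.0), (442.0, -66.0, 140.0), (443.0, -73.0, 139.0)]
338 [(438.0, -50.0, 143.0), (439.0, -55.0, 143.0), (371.0, -71.0, 71.0), (442.0, -66.0, 144.0), (442.0, -72.0, 143.0)]
350 [(438.0, -50.0, 147.0), (439.0, -55.0, 148.0), (434.0, -61.0, 142.0), (438.0, -66.0, 145.0), (441.0, -72.0, 147.0)]
362 [(439.0, -51.0, 152.0), (435.0, -56.0, 148.0), (434.0, -61.0, 146.0), (434.0, -67.0, 145.0), (442.0, -71.0, 151.0)]
374 [(441.0, -51.0, 157.0), (433.0, -56.0, 149.0), (433.0, -61.0, 149.0), (435.0, -66.0, 150.0), (443.0, -70.0, 156.0)]
```

The fingertips closed on top of the lid, so the real tips look about 38 mm short of the reported TCP. I'll lift, shut, and measure the tip offset in free air.

```bash
python3 -m crank '[[[0,0,-50],0,255],[[0,0,-100],0,255],[[0,0,-150],0,255],[[0,0,-150],0,255],[[0,0,-150],0,255]]'; python3 -c "
from h import *
c=find('wrist',424,-62,64); P=cloud(c); s=get_state(); Rm=R.from_quat(s['tcp_rot']).as_matrix()
T=((P-s['eef_pos'])@Rm)*1000   # tool-frame points
m=(abs(T[...,1])<45)&(T[...,2]<30)&(T[...,2]>-120)
print(s['eef_pos'],s['opening'])
for v in range(200,384,6):
  q=T[v][m[v]]
  if len(q): print(v,len(q),q[q[:,2].argmax()].round(),q[:,:].min(0).round(),q.max(0).round())
"
```

```text
time: 3.7
eef_pos: [0.4236, -0.0624, 0.1754]
tcp_rot: [0.997, 0.079, 0.003, 0.001]
contact_force: [-0.1, -0.5, -0.1]
opening: -0.002
finger_force: 0.0
wrist [422.1 -61.5  64.    9.  150.7  60.1] 8006
[ 0.42236307 -0.06192873  0.17323959] 0.001397606783061454
236 26 [ 10.   4. -44.] [ 10.  -6. -46.] [ 11.   7. -44.]
242 26 [ 10.   1. -50.] [ 10.  -5. -52.] [ 11.   7. -50.]
248 51 [  6. -10. -49.] [  6. -12. -59.] [ 11.  13. -49.]
254 55 [  6. -10. -55.] [  6. -12. -64.] [ 11.  14. -55.]
260 59 [  5.   8. -60.] [  5. -12. -69.] [ 11.  14. -60.]
266 61 [  6.   9. -66.] [  6. -12. -75.] [ 12.  14. -66.]
272 62 [  6.  14. -71.] [  6. -12. -81.] [ 12.  14. -71.]
278 71 [  7.   3. -76.] [  7. -13. -87.] [ 14.  15. -76.]
284 137 [  4.  -1. -77.] [  4. -31. -91.] [ 14.  32. -77.]
290 189 [  1.   1. -76.] [  1. -33. -94.] [ 13.  35. -76.]
296 207 [ -2.  -0. -77.] [ -2. -36. -96.] [ 12.  38. -77.]
302 233 [ -6.  -1. -76.] [  -6.  -39. -100.] [ 13.  41. -76.]
308 253 [ -9.  -0. -76.] [  -9.  -42. -108.] [ 17.  44. -76.]
314 271 [-11.  -1. -77.] [ -11.  -44. -111.] [ 17.  45. -77.]
320 273 [ -7.  -1. -86.] [  -7.  -45. -114.] [ 17.  45. -86.]
326 264 [ -9.   3. -87.] [  -9.  -45. -116.] [ 17.  45. -87.]
332 270 [-12.   3. -87.] [ -12.  -45. -118.] [ 17.  45. -87.]
338 282 [-12.   3. -90.] [ -12.  -45. -120.] [ 17.  45. -90.]
344 220 [ -9. -26. -96.] [  -9.  -45. -120.] [ 15.  45. -96.]
350 209 [-10.  26. -99.] [ -10.  -44. -120.] [ 12.  44. -99.]
356 182 [  -9.   28. -102.] [  -9.  -41. -120.] [  11.   43. -102.]
362 121 [ -10.   31. -104.] [ -10.  -43. -120.] [   7.   43. -104.]
368 105 [  -9.   33. -107.] [  -9.  -43. -120.] [   4.   44. -107.]
374 68 [ -11.   35. -109.] [ -11.  -40. -118.] [  -1.   43. -109.]
380 49 [ -11.  -35. -111.] [ -11.  -40. -118.] [  -3.   41. -111.]
```

In free air the tips sit about 38 mm short of the reported TCP, so that's a constant offset. I'll open and check the inner clearance before descending deeper.

```bash
python3 -m crank '[[[0,0,0],0,0],[[0,0,0],0,0],[[0,0,0],0,0],[[0,0,0],0,0],[[0,0,0],0,0],[[0,0,0],0,0],[[0,0,0],0,0],[[0,0,0],0,0]]'; python3 -c "
from h import *
c=find('wrist',424,-62,64); P=cloud(c); s=get_state(); Rm=R.from_quat(s['tcp_rot']).as_matrix()
T=((P-s['eef_pos'])@Rm)*1000
for a,b in [(0,15),(15,30),(30,36),(36,42),(42,48),(48,54),(54,60),(60,70)]:
  for sg in (1,-1):
    y=T[...,1]*sg; q=T[(y>=a)&(y<b)&(T[...,2]>-140)&(T[...,2]<-25)]
    if len(q): i=q[:,2].argmax(); print(sg*a,len(q),q[i].round(),'top5 z',np.sort(q[:,2])[-5:].round())
goto(422.2,-61.6,-12,9)
"
```

```text
time: 4.55
eef_pos: [0.4224, -0.062, 0.1728]
tcp_rot: [0.997, 0.078, 0.0, -0.0]
contact_force: [0.4, 0.5, 0.7]
opening: 0.999
finger_force: 0.0
wrist [421.2 -61.6  64.1   9.  152.7  60.2] 8392
0 2499 [   7.   11. -109.] top5 z [-110. -109. -109. -109. -109.]
0 2510 [   7.  -14. -109.] top5 z [-110. -110. -110. -109. -109.]
15 2614 [   8.   16. -110.] top5 z [-111. -111. -110. -110. -110.]
-15 2618 [   8.  -15. -110.] top5 z [-111. -111. -111. -110. -110.]
30 1075 [  15.   33. -108.] top5 z [-108. -108. -108. -108. -108.]
-30 1028 [  15.  -33. -108.] top5 z [-108. -108. -108. -108. -108.]
36 778 [ 10.  42. -97.] top5 z [-98. -98. -98. -97. -97.]
-36 912 [-10. -42. -53.] top5 z [-54. -54. -54. -53. -53.]
42 2694 [ -7.  43. -50.] top5 z [-51. -51. -51. -50. -50.]
-42 2651 [  4. -43. -50.] top5 z [-51. -51. -51. -51. -50.]
48 1120 [  9.  48. -54.] top5 z [-56. -55. -55. -55. -54.]
-48 1141 [117. -53. -47.] top5 z [-48. -48. -47. -47. -47.]
54 1548 [  5.  55. -58.] top5 z [-60. -60. -59. -58. -58.]
-54 1881 [117. -57. -45.] top5 z [-46. -46. -46. -46. -45.]
60 4486 [  5.  63. -92.] top5 z [-93. -93. -93. -93. -92.]
-60 4213 [117. -66. -45.] top5 z [-46. -46. -46. -45. -45.]
t 4.6 tcp [422.4 -62.  172.8] yaw 9.0 tilt [ 1.e-04 -0.e+00 -1.e+00] -> shift [-1.000e-01 -4.000e-01  1.848e+02] turn -0.0
```

Open, the body face sits at -110 and the tips at -50. That matches the spec exactly, apart from the 38 mm shift. From here true tip z = reported z + 38.

```bash
python3 -m crank '[[[-0.3,-0.4,50],0,0],[[-0.3,-0.4,100],0,0],[[-0.3,-0.4,145],0,0],[[-0.3,-0.4,175],0,0],[[-0.3,-0.4,189],0,0],[[-0.3,-0.4,189],0,0],[[-0.3,-0.4,189],0,255],[[-0.3,-0.4,189],0,255],[[-0.3,-0.4,189],0,255],[[-0.3,-0.4,189],0,255]]' 60;  python3 -m crank '[[[0,0,0],0,255],[[0,0,0],0,255],[[0,0,0],0,255]]';python3 -c "
from h import *
goto(421.5,-61.5,300,9)"
```

```text
time: 5.6
eef_pos: [0.4235, -0.0622, -0.0146]
tcp_rot: [0.997, 0.078, 0.002, 0.001]
contact_force: [-0.7, 0.0, 4.9]
opening: 0.695
finger_force: 65.8
time: 5.9
eef_pos: [0.4235, -0.0622, -0.0146]
tcp_rot: [0.997, 0.078, 0.001, 0.001]
contact_force: [-0.5, 0.3, 6.4]
opening: 0.702
finger_force: 66.0
t 5.9 tcp [423.5 -62.2 -14.6] yaw 9.0 tilt [ 0.0029 -0.001  -1.    ] -> shift [  -1.    -0.5 -314.6] turn -0.0
```

Gripped (59.7 mm). Next I lift and carry to just before the long plate for a look.

```bash
python3 -m crank '[[[0,0,-20],0,255],[[0,0,-60],0,255],[[0,0,-110],0,255],[[0,0,-160],0,255],[[0,0,-210],0,255],[[0,0,-250],0,255],[[0,0,-275],0,255],[[0,0,-275],0,255]]'; python3 -c "
from h import *
goto(430,-455,260,-1.5)"
```

```text
time: 6.7
eef_pos: [0.4235, -0.0623, 0.2624]
tcp_rot: [0.997, 0.078, 0.003, 0.002]
contact_force: [-0.0, -0.9, -5.2]
opening: 0.692
finger_force: 67.2
t 6.7 tcp [423.5 -62.3 262.4] yaw 9.0 tilt [ 0.0071 -0.003  -1.    ] -> shift [-55.  388.9   3.7] turn 10.5
```

```bash
python3 -m crank '[[[-6,40,0],2,255],[[-13,85,0],3,255],[[-55,389,0],10.5,255],[[-55,389,0],10.5,255],[[-55,389,0],10.5,255],[[-55,389,0],10.5,255],[[-55,389,0],10.5,255],[[-55,389,0],10.5,255],[[-55,389,0],10.5,255],[[-55,389,0],10.5,255]]';python3 -m crank '[[[0,0,0],0,255],[[0,0,0],0,255],[[0,0,0],0,255]]'; python3 -c "
from h import *
c=find('wrist',508,-459,7.5,3.5,115); cv2.imwrite('pics/w3.png',c['frame'])
find('top',508,-459,7.5,3.5,115)
find('scene',508,-459,7.5,3.5,115)
goto(508,-459,100,-1.5)"
```

```text
time: 7.7
eef_pos: [0.4269, -0.4544, 0.2538]
tcp_rot: [1.0, -0.014, -0.002, -0.003]
contact_force: [-0.7, -0.1, -4.7]
opening: 0.696
finger_force: 68.2
time: 8.0
eef_pos: [0.4288, -0.4529, 0.2588]
tcp_rot: [1.0, -0.012, 0.0, -0.0]
contact_force: [0.0, 0.2, -4.3]
opening: 0.688
finger_force: 68.2
wrist [ 548.1 -461.3    7.9   -1.4   98.5   63.8] 3351
top [ 508.3 -459.7    7.5   -1.1  177.2   64. ] 829
scene [ 507.8 -455.5    7.3   -3.1  182.    67.1] 335
t 8.2 tcp [ 428.8 -453.7  259.3] yaw -1.4 tilt [ 5.e-04 -7.e-04 -1.e+00] -> shift [ 79.2   3.2 159.4] turn 0.1
```

View pics/w3.png

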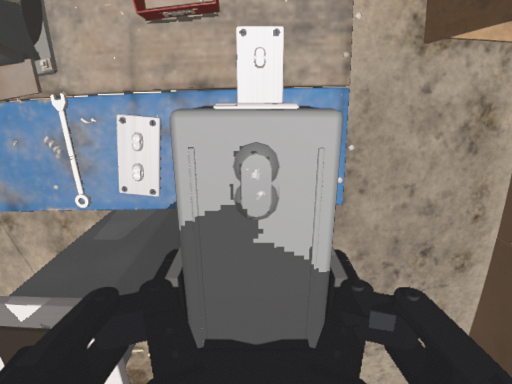

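Wrist view: the plate's far end is at about (260,65) and agrees with the top view, giving plate centre ≈ (507.8,-460,-1.3°). I'll also measure the case in hand and the short plate.

```bash
cat >> h.py <<'E'
def held(ztop,L):
    """case in hand: far end and mid-line in the tool frame (mm); ztop: lid z relative to reported TCP"""
    c=cam('wrist'); P=cloud(c); s=get_state(); Rm=R.from_quat(s['tcp_rot']).as_matrix(); T=((P-s['eef_pos'])@Rm)*1000
    q=T[(abs(T[...,2]+ztop)<6)&(abs(T[...,1])<40)&(abs(T[...,0])<L/2+15)]; f=q[(q[:,0]>12)&(q[:,0]<L/2-10)]
    print('held z',np.median(f[:,2]).round(1),'far end',np.percentile(q[:,0],99.5).round(1),'-> centre x',(np.percentile(q[:,0],99.5)-L/2).round(1),'y',np.percentile(f[:,1],[.5,99.5]).round(1))
    for lo in range(15,int(L/2)-8,15):
        g=q[(q[:,0]>lo)&(q[:,0]<lo+12)]; print(lo,np.percentile(g[:,1],[1,99]).round(1),np.median(g[:,2]).round(1))
E
python3 -c "
from h import *
held(49,150)
find('wrist',429,-277,7.5,3.5,80)
goto(507.8+1,-460,150,-1.3)"
```

```text
return _methods._mean(a, axis=axis, dtype=dtype,
  ret = ret.dtype.type(ret / rcount)
Traceback (most recent call last):
  File "h.py", line 43, in held
    print('held z',np.median(f[:,2]).round(1),'far end',np.percentile(q[:,0],99.5).round(1),'-> centre x',(np.percentile(q[:,0],99.5)-L/2).round(1),'y',np.percentile(f[:,1],[.5,99.5]).round(1))
                                                                                                                                                        ~~~~~~~~~~~~~^^^^^^^^^^^^^^^^^^
IndexError: index -1 is out of bounds for axis 0 with size 0
```

```bash
python3 -c "
from h import *
held(78.6,150)
find('wrist',429,-277,7.5,3.5,80)
goto(507.8+1,-460,60,-1.3)"
```

```text
held z -78.5 far end 74.8 -> centre x -0.2 y [-28.9  29.6]
15 [-28.3  29.2] -78.5
30 [-28.5  29.1] -78.5
45 [-28.6  29.2] -78.6
60 [-28.5  29.1] -78.3
wrist [ 426.7 -277.9    8.    -8.2  120.4   65.5] 3055
t 8.3 tcp [ 428.6 -454.2  259.1] yaw -1.5 tilt [ 3.e-04 -4.e-04 -1.e+00] -> shift [ 80.2   3.7 199.1] turn -0.2
```

```bash
python3 -m crank '[[[30,1,0],0,255],[[70,3,0],0,255],[[80,3.5,30],0,255],[[80,3.5,70],0,255],[[80,3.5,115],0,255],[[80,3.5,160],0,255],[[80,3.5,200],0,255],[[80,3.5,230],0,255],[[80,3.5,240],0,255],[[80,3.5,240],0,255]]'; python3 -m crank '[[[0,0,0],0,255],[[0,0,0],0,255]]'; python3 -c "
from h import *
goto(508.4,-459.7,-7,-1.3)"
```

```text
time: 9.3
eef_pos: [0.5075, -0.459, 0.0168]
tcp_rot: [1.0, -0.013, -0.001, -0.002]
contact_force: [-0.8, -0.3, -4.6]
opening: 0.696
finger_force: 68.1
time: 9.5
eef_pos: [0.51, -0.462, 0.0223]
tcp_rot: [1.0, -0.013, 0.002, 0.002]
contact_force: [-0.2, 0.2, -4.7]
opening: 0.695
finger_force: 68.2
t 9.5 tcp [ 510.  -462.    22.3] yaw -1.5 tilt [ 0.0037 -0.0045 -1.    ] -> shift [-1.7 -2.4 29.2] turn -0.2
```

```bash
python3 -m crank '[[[0,0,0],0,255],[[0,0,0],0,255],[[0,0,0],0,255],[[0,0,0],0,255]]'; python3 -c "
from h import *
goto(508.4,-459.7,-7,-1.3)"
```

```text
time: 9.9
eef_pos: [0.5084, -0.4601, 0.0191]
tcp_rot: [1.0, -0.013, 0.0, 0.0]
contact_force: [-0.5, -0.1, -3.5]
opening: 0.691
finger_force: 68.2
t 9.9 tcp [ 508.4 -460.1   19.1] yaw -1.5 tilt [ 2.e-04 -2.e-04 -1.e+00] -> shift [-0.  -0.4 26.1] turn -0.2
```

Settled on target. I'll lower gently with a little over-travel.

```bash
python3 -m crank '[[[0,-0.4,6],0,255],[[0,-0.4,12],0,255],[[0,-0.4,17],0,255],[[0,-0.4,21],0,255],[[0,-0.4,25],0,255],[[0,-0.4,27],0,255],[[0,-0.4,27],0,255],[[0,-0.4,27],0,255]]'; python3 -c "
from h import *
goto(508.4,-459.7,-7,-1.3)"
```

```text
time: 10.7
eef_pos: [0.5087, -0.46, -0.0065]
tcp_rot: [1.0, -0.013, 0.0, 0.0]
contact_force: [-3.3, 4.3, 4.8]
opening: 0.693
finger_force: 68.9
t 10.7 tcp [ 508.7 -460.    -6.5] yaw -1.5 tilt [ 4.e-04 -5.e-04 -1.e+00] -> shift [-0.3 -0.3  0.5] turn -0.2
```

Fully down: the case bottom is at about 8 mm. Release and lift.

```bash
python3 -m crank '[[[0,0,0],0,0],[[0,0,0],0,0],[[0,0,0],0,0],[[0,0,0],0,0],[[0,0,0],0,0],[[0,0,-40],0,0],[[0,0,-90],0,0],[[0,0,-140],0,0],[[0,0,-190],0,0],[[0,0,-240],0,0]]'; python3 -m crank '[[[0,0,-40],0,0],[[0,0,-40],0,0],[[0,0,-40],0,0]]'; python3 -c "
from h import *
find('wrist',508,-460,72)
goto(602,211.7,260,-11.5)"
```

```text
time: 11.7
eef_pos: [0.5082, -0.4594, 0.2338]
tcp_rot: [1.0, -0.013, 0.0, 0.0]
contact_force: [0.1, -0.7, 0.6]
opening: 1.003
finger_force: 0.0
time: 12.0
eef_pos: [0.5088, -0.4601, 0.2736]
tcp_rot: [1.0, -0.013, 0.001, 0.001]
contact_force: [0.2, -0.8, -0.1]
opening: 0.996
finger_force: 0.0
wrist [ 506.9 -460.    72.    -1.5  151.5   60.3] 5079
t 12.1 tcp [ 508.1 -459.3  271. ] yaw -1.5 tilt [-6.e-04  7.e-04 -1.e+00] -> shift [  76.2 -673.3   11.4] turn 10.0
```

Long deep case seated (lid z 72.0, in line). On to the short deep case.

```bash
python3 -m crank '[[[5,-40,0],1,0],[[10,-88,0],2,0],[[40,-673,0],10,0],[[40,-673,0],10,0],[[40,-673,0],10,0],[[40,-673,0],10,0],[[40,-673,0],10,0],[[40,-673,0],10,0],[[40,-673,0],10,0],[[40,-673,0],10,0]]'; python3 -c "
from h import *
goto(565,211.7,220,-11.5)"
```

```text
time: 13.05
eef_pos: [0.5502, 0.029, 0.2687]
tcp_rot: [0.995, -0.1, -0.002, -0.0]
contact_force: [0.8, 0.6, 0.6]
opening: 0.997
finger_force: 0.0
t 13.1 tcp [550.2  29.  268.7] yaw -11.5 tilt [-4.8e-03  6.0e-04 -1.0e+00] -> shift [ -21.7 -182.    48.8] turn -0.0
```

```bash
python3 -m crank '[[[-5,-48,0],0,0],[[-10,-95,0],0,0],[[-16,-140,10],0,0],[[-21.7,-180,49],0,0],[[-21.7,-180,49],0,0],[[-21.7,-180,49],0,0],[[-21.7,-180,49],0,0],[[-21.7,-180,49],0,0]]'; python3 -c "
from h import *
c=find('wrist',602,212,64); cv2.imwrite('pics/w4.png',c['frame'])
find('top',602,212,64)
goto(602,211.7,-16,-11.5)"
```

```text
time: 13.85
eef_pos: [0.567, 0.2064, 0.2239]
tcp_rot: [0.995, -0.101, 0.001, -0.0]
contact_force: [0.5, 0.3, 0.6]
opening: 1.002
finger_force: 0.0
wrist [601.9 211.3  64.1 -11.9  93.   59.7] 4057
top [600.  210.9  63.6 -11.8  89.5  59.4] 347
t 13.9 tcp [567.1 206.5 224.2] yaw -11.6 tilt [ 2.3e-03  3.0e-04 -1.0e+00] -> shift [ 32.6 -12.  240.3] turn -0.1
```

View pics/w4.png

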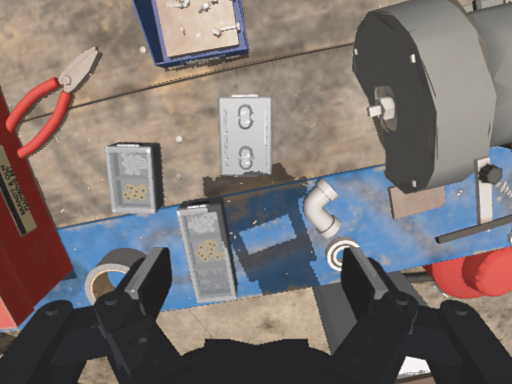

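The wrist view shows the short deep case at (246,135) with both sides free. Short shallow is at (133,178), long shallow at (207,250) and the elbow at (322,208).

```bash
python3 -m crank '[[[32,-11,40],0,0],[[32,-11,90],0,0],[[32,-11,140],0,0],[[32,-11,140],0,0],[[32,-11,140],0,0],[[32,-11,140],0,0]]'; python3 -c "
from h import *
goto(601.5,211.3,-16,-11.8)"
```

```text
time: 14.55
eef_pos: [0.6025, 0.2121, 0.087]
tcp_rot: [0.995, -0.1, 0.003, -0.001]
contact_force: [1.0, -0.3, 0.0]
opening: 0.999
finger_force: 0.0
t 14.6 tcp [602.5 212.1  87. ] yaw -11.5 tilt [ 0.0064  0.0012 -1.    ] -> shift [ -1.5   1.3 103. ] turn 0.3
```

```bash
python3 -m crank '[[[-0.5,1,45],0.3,0],[[-0.5,1,85],0.3,0],[[-0.5,1,102],0.3,0],[[-0.5,1,102],0.3,0],[[-0.5,1,102],0.3,255],[[-0.5,1,102],0.3,255],[[-0.5,1,102],0.3,255],[[-0.5,1,102],0.3,255],[[-0.5,1,102],0.3,255],[[-0.5,1,102],0.3,255]]' 60; python3 -c "
from h import *
goto(601.5,211.3,-16,-11.8)"; python3 -m crank '[[[0,0,-20],0,255],[[0,0,-60],0,255],[[0,0,-110],0,255],[[0,0,-160],0,255],[[0,0,-210],0,255],[[0,0,-250],0,255],[[0,0,-275],0,255],[[0,0,-275],0,255],[[0,0,-275],0,255]]'; python3 -c "
from h import *
held(80,90)
goto(480,-150,262,-8)"
```

```text
time: 15.55
eef_pos: [0.6022, 0.2118, -0.0155]
tcp_rot: [0.995, -0.103, 0.003, -0.001]
contact_force: [-0.2, 1.3, 6.6]
opening: 0.693
finger_force: 65.3
t 15.6 tcp [602.2 211.8 -15.5] yaw -11.8 tilt [ 0.0065  0.0012 -1.    ] -> shift [-0.5  0.7  0.5] turn 0.0
time: 16.45
eef_pos: [0.5985, 0.211, 0.2549]
tcp_rot: [0.995, -0.103, -0.001, 0.0]
contact_force: [0.4, -0.6, -3.8]
opening: 0.695
finger_force: 65.8
held z -81.3 far end 48.0 -> centre x 3.0 y [-28.8  29.8]
15 [-28.4  29.4] -81.3
30 [-28.5  29.1] -81.2
t 16.5 tcp [597.8 210.8 253. ] yaw -11.8 tilt [-4.2e-03 -8.0e-04 -1.0e+00] -> shift [-41.5 377.3  -8.2] turn -3.8
```

```bash
cat >> h.py <<'E'
def lug(zl,xr,zt=None):
    """centroid in tool frame of what stands 3-9 mm above lid (lid at tool z=-zl), x within xr"""
    c=cam('wrist'); P=cloud(c); s=get_state(); Rm=R.from_quat(s['tcp_rot']).as_matrix(); T=((P-s['eef_pos'])@Rm)*1000
    m=(T[...,2]<-zl-4)&(T[...,2]>-zl-9)&(abs(T[...,1])<20)&(T[...,0]>xr[0])&(T[...,0]<xr[1]); q=T[m]
    (x,y),_,_=cv2.minAreaRect(q[:,:2].astype(np.float32)); print('lug',round(x,1),round(y,1),'ext',q.min(0).round(1),q.max(0).round(1),len(q))
E
python3 -m crank '[[[-5,40,-8],0,255],[[-12,88,-8],0,255],[[-70,518,-8],-3.8,255],[[-70,518,-8],-3.8,255],[[-70,518,-8],-3.8,255],[[-70,518,-8],-3.8,255],[[-70,518,-8],-3.8,255],[[-70,518,-8],-3.8,255],[[-70,518,-8],-3.8,255],[[-70,518,-8],-3.8,255]]'; python3 -c "
from h import *
goto(427.7,-277.4,262,-8)"
```

```text
time: 17.5
eef_pos: [0.4337, -0.2504, 0.2603]
tcp_rot: [0.998, -0.07, -0.002, -0.002]
contact_force: [0.6, -0.3, -2.9]
opening: 0.695
finger_force: 66.2
t 17.5 tcp [ 433.7 -250.4  260.3] yaw -8.0 tilt [-0.004   0.0037 -1.    ] -> shift [-2.2 27.6 -1.7] turn -0.0
```

```bash
python3 -m crank '[[[-2,27,0],0,255],[[-2,27,30],0,255],[[-2,27,70],0,255],[[-2,27,120],0,255],[[-2,27,165],0,255],[[-2,27,200],0,255],[[-2,27,200],0,255],[[-2,27,200],0,255],[[-2,27,200],0,255],[[-2,27,200],0,255]]'; python3 -c "
from h import *
held(79.5,90); lug(79.5,(13,40))
goto(427.7,-277.4,-7,-8)"
```

```text
time: 18.5
eef_pos: [0.4317, -0.2775, 0.0664]
tcp_rot: [0.998, -0.07, 0.002, 0.002]
contact_force: [-0.1, 0.2, -2.3]
opening: 0.698
finger_force: 66.3
held z -79.6 far end 47.6 -> centre x 2.6 y [-28.6  30. ]
15 [-28.1  29.7] -79.6
30 [-28.2  29.3] -79.5
lug 25.5 0.5 ext [ 13.1  -6.8 -88.2] [ 37.8   7.8 -83.5] 1872
t 18.6 tcp [ 431.3 -277.2   65.9] yaw -8.0 tilt [ 0.0028 -0.0027 -1.    ] -> shift [-3.8  0.6 72.9] turn 0.0
```

```bash
python3 -c "
from h import *
lug(79.5,(2,42)); lug(81.5,(2,42))
c=cam('wrist');P=cloud(c); s=get_state(); Rm=R.from_quat(s['tcp_rot']).as_matrix(); T=((P-s['eef_pos'])@Rm)*1000
m=(abs(T[...,1])<26)&(T[...,0]>36)&(T[...,0]<55)&(T[...,2]<-60); q=T[m]
for a in range(38,50): g=q[(q[:,0]>=a)&(q[:,0]<a+1)]; print(a,len(g),np.percentile(g[:,2],[10,50,90]).round(1) if len(g) else '')
goto(427.7,-277.4,-7,-8)"
```

```text
lug 24.4 0.7 ext [ 11.4  -6.3 -87.9] [ 37.4   7.8 -83.5] 1883
lug 24.9 0.4 ext [ 13.2  -5.4 -87.7] [ 36.6   6.4 -85.5] 1319
38 371 [-80.3 -79.7 -78.9]
39 353 [-80.4 -79.7 -78.8]
40 385 [-80.3 -79.6 -78.9]
41 381 [-80.3 -79.6 -78.9]
42 380 [-80.3 -79.6 -78.8]
43 417 [-80.1 -79.3 -78.5]
44 553 [-79.8 -78.8 -64.9]
45 968 [-79.  -76.8 -62.5]
46 404 [-77.4 -76.2 -72.9]
47 759 [-76.1 -70.7 -62.3]
48 8 [-75.4 -74.6 -68.7]
49 0 
t 18.8 tcp [ 430.7 -276.5   64.8] yaw -8.0 tilt [ 0.0013 -0.0012 -1.    ] -> shift [-2.9  1.2 71.8] turn -0.0
```

```bash
python3 -m crank '[[[-3,1,20],0,255],[[-3,1,45],0,255],[[-3,1,45],0,255],[[-3,1,45],0,255],[[-3,1,45],0,255],[[-3,1,45],0,255],[[-3,1,45],0,255]]'; python3 -c "
from h import *
goto(426.7,-276.8,-7,-8)"
```

```text
time: 19.45
eef_pos: [0.4278, -0.2773, 0.0199]
tcp_rot: [0.998, -0.07, 0.001, 0.001]
contact_force: [0.3, -0.6, -2.7]
opening: 0.69
finger_force: 66.3
t 19.4 tcp [ 427.8 -277.3   19.9] yaw -8.0 tilt [ 0.0016 -0.0015 -1.    ] -> shift [-1.2 -0.4 26.9] turn 0.0
```

```bash
python3 -m crank '[[[-1,-0.3,6],0,255],[[-1,-0.3,12],0,255],[[-1,-0.3,17],0,255],[[-1,-0.3,21],0,255],[[-1,-0.3,25],0,255],[[-1,-0.3,28],0,255],[[-1,-0.3,28],0,255],[[-1,-0.3,28],0,255]]'; python3 -c "
from h import *
goto(426.7,-276.8,-7,-8)"
```

```text
time: 20.25
eef_pos: [0.4262, -0.2764, -0.0076]
tcp_rot: [0.998, -0.07, -0.001, -0.0]
contact_force: [-4.8, 4.4, 9.7]
opening: 0.693
finger_force: 67.2
t 20.2 tcp [ 426.2 -276.4   -7.6] yaw -8.0 tilt [-1.3e-03  7.0e-04 -1.0e+00] -> shift [ 0.6  0.3 -0.6] turn 0.0
```

Down. Release, lift, check, and head for the long shallow case.

```bash
python3 -m crank '[[[0,0,0],0,0],[[0,0,0],0,0],[[0,0,0],0,0],[[0,0,0],0,0],[[0,0,0],0,0],[[0,0,-40],0,0],[[0,0,-90],0,0],[[0,0,-140],0,0],[[0,0,-190],0,0],[[0,0,-240],0,0]]'; python3 -m crank '[[[0,0,-30],0,0],[[0,0,-30],0,0],[[0,0,-30],0,0]]'; python3 -c "
from h import *
find('wrist',427,-277,72)
goto(430,300,262,-4.5)"
```

```text
time: 21.25
eef_pos: [0.4258, -0.2759, 0.2327]
tcp_rot: [0.998, -0.07, 0.0, 0.0]
contact_force: [0.4, 0.6, -1.3]
opening: 0.997
finger_force: 0.0
time: 21.55
eef_pos: [0.4263, -0.2764, 0.2612]
tcp_rot: [0.998, -0.07, 0.001, 0.0]
contact_force: [0.5, -0.1, -0.1]
opening: 0.998
finger_force: 0.0
wrist [ 427.3 -276.9   72.1   -7.9   93.2   60.1] 3285
t 21.6 tcp [ 425.7 -275.8  259.5] yaw -8.0 tilt [-0.0013  0.0014 -1.    ] -> shift [ -75.9 -570.8   -1.7] turn -3.5
```

Short deep case seated (lid 72.1, -7.9°).

```bash
python3 -m crank '[[[15,-40,0],0,0],[[10,-85,0],-1,0],[[-57,-570,0],-3.5,0],[[-57,-570,0],-3.5,0],[[-57,-570,0],-3.5,0],[[-57,-570,0],-3.5,0],[[-57,-570,0],-3.5,0],[[-57,-570,0],-3.5,0],[[-57,-570,0],-3.5,0],[[-57,-570,0],-3.5,0]]'; python3 -m crank '[[[-17,-88,20],0,0],[[-17,-88,50],0,0],[[-17,-88,70],0,0],[[-17,-88,70],0,0],[[-17,-88,70],0,0],[[-17,-88,70],0,0]]'; python3 -c "
from h import *
c=find('wrist',449,300,40); cv2.imwrite('pics/w5.png',c['frame']);find('top',449,300,40)
goto(449,300.5,-30,-4.5)"
```

```text
time: 22.6
eef_pos: [0.4472, 0.2083, 0.2581]
tcp_rot: [0.999, -0.039, -0.002, 0.001]
contact_force: [2.2, -0.3, 0.2]
opening: 0.998
finger_force: 0.0
time: 23.2
eef_pos: [0.4396, 0.2951, 0.1918]
tcp_rot: [0.999, -0.04, 0.001, -0.0]
contact_force: [-0.1, -1.0, 1.1]
opening: 1.001
finger_force: 0.0
wrist [448.1 299.8  39.2  -4.7 151.   60.2] 6810
top [449.2 300.7  39.4  -4.5 150.1  61.5] 726
t 23.3 tcp [440.  295.1 192.5] yaw -4.6 tilt [ 0.0027  0.0011 -1.    ] -> shift [  7.9  -5.8 222.6] turn -0.1
```

View pics/w5.png

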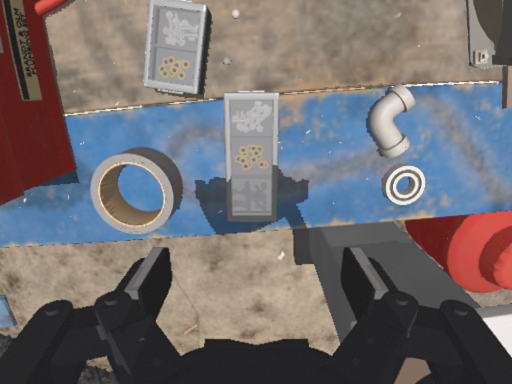

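The wrist view shows the long shallow case at (250,155), with the roll at (137,190) and the elbow at (392,120) well clear. It sits at (448.5,300.2,-4.6°).

```bash
python3 -m crank '[[[7.5,-5.3,40],0,0],[[7.5,-5.3,85],0,0],[[7.5,-5.3,130],0,0],[[7.5,-5.3,130],0,0],[[7.5,-5.3,130],0,0],[[7.5,-5.3,130],0,0],[[7.5,-5.3,130],0,0]]'; python3 -c "
from h import *
goto(448.5,300.2,-32,-4.6)"
```

```text
time: 24.0
eef_pos: [0.4492, 0.3012, 0.0644]
tcp_rot: [0.999, -0.039, 0.003, -0.001]
contact_force: [0.9, -0.1, -0.1]
opening: 0.998
finger_force: 0.0
t 24.0 tcp [449.2 301.2  64.4] yaw -4.5 tilt [ 0.0059  0.0026 -1.    ] -> shift [-1.2  1.4 96.4] turn 0.1
```

```bash
python3 -m crank '[[[-0.6,1,45],0.1,0],[[-0.6,1,80],0.1,0],[[-0.6,1,96],0.1,0],[[-0.6,1,96],0.1,0],[[-0.6,1,96],0.1,255],[[-0.6,1,96],0.1,255],[[-0.6,1,96],0.1,255],[[-0.6,1,96],0.1,255],[[-0.6,1,96],0.1,255],[[-0.6,1,96],0.1,255]]' 60; python3 -c "
from h import *
goto(448.5,300.2,-32,-4.6)"; python3 -m crank '[[[0,0,-20],0,255],[[0,0,-60],0,255],[[0,0,-110],0,255],[[0,0,-160],0,255],[[0,0,-210],0,255],[[0,0,-260],0,255],[[0,0,-300],0,255],[[0,0,-300],0,255],[[0,0,-300],0,255]]'; python3 -c "
from h import *
goto(508,-460,267,-1.5)"
```

```text
time: 25.0
eef_pos: [0.4484, 0.3003, -0.0324]
tcp_rot: [0.999, -0.04, 0.002, -0.001]
contact_force: [-0.8, 1.3, 8.0]
opening: 0.693
finger_force: 67.0
t 25.0 tcp [448.4 300.3 -32.4] yaw -4.6 tilt [ 0.0047  0.0019 -1.    ] -> shift [ 0.1  0.1 -0.4] turn 0.0
time: 25.9
eef_pos: [0.446, 0.2993, 0.2656]
tcp_rot: [0.999, -0.04, 0.001, -0.0]
contact_force: [0.4, 0.3, -3.0]
opening: 0.694
finger_force: 66.2
t 25.9 tcp [446.  299.3 265.6] yaw -4.6 tilt [ 1.7e-03  8.0e-04 -1.0e+00] -> shift [122.7 751.9  -1.9] turn -3.1
```

```bash
python3 -m crank '[[[7,42,0],0,255],[[15,90,0],-1,255],[[122,752,0],-3.1,255],[[122,752,0],-3.1,255],[[122,752,0],-3.1,255],[[122,752,0],-3.1,255],[[122,752,0],-3.1,255],[[122,752,0],-3.1,255],[[122,752,0],-3.1,255],[[122,752,0],-3.1,255]]'; python3 -c "
from h import *
goto(509,-460,262,-1.5)"
```

```text
time: 26.9
eef_pos: [0.4839, -0.1915, 0.2612]
tcp_rot: [1.0, -0.013, -0.002, -0.002]
contact_force: [1.1, 0.3, -3.0]
opening: 0.692
finger_force: 66.2
t 26.9 tcp [ 483.9 -191.5  261.2] yaw -1.5 tilt [-0.0048  0.0035 -1.    ] -> shift [ 32.2 267.7  -1.9] turn -0.0
```

```bash
python3 -m crank '[[[6,48,0],0,255],[[31,268,0],0,255],[[31,268,0],0,255],[[31,268,0],0,255],[[31,268,0],0,255],[[31,268,0],0,255],[[31,268,50],0,255],[[31,268,100],0,255],[[31,268,145],0,255],[[31,268,180],0,255]]'; python3 -m crank '[[[0,0,0],0,255],[[0,0,0],0,255],[[0,0,0],0,255],[[0,0,0],0,255],[[0,0,0],0,255]]';python3 -c "
from h import *
held(72.4,150)
find('top',508,-460,121,7)
goto(507.4,-460,40,-1.5)"
```

```text
time: 27.9
eef_pos: [0.5065, -0.4555, 0.0767]
tcp_rot: [1.0, -0.013, -0.004, -0.004]
contact_force: [0.8, -0.1, -1.7]
opening: 0.694
finger_force: 66.4
time: 28.4
eef_pos: [0.5106, -0.4602, 0.0876]
tcp_rot: [1.0, -0.013, 0.001, 0.002]
contact_force: [0.7, 0.7, -2.7]
opening: 0.69
finger_force: 66.2
held z -71.9 far end 76.2 -> centre x 1.2 y [-28.5  30.2]
15 [-28.   29.7] -71.9
30 [-28.1  29.7] -71.9
45 [-28.1  29.8] -71.8
60 [-28.3  29.7] -72.1
top [ 566.7 -432.   122.6   -3.6   35.9    2.5] 14
t 28.5 tcp [ 510.2 -459.7   86.5] yaw -1.5 tilt [ 0.0016 -0.002  -1.    ] -> shift [-2.9  0.3 46.5] turn 0.0
```

```bash
python3 -m crank '[[[-2.5,0,12],0,255],[[-2.5,0,24],0,255],[[-2.5,0,24],0,255],[[-2.5,0,24],0,255],[[-2.5,0,24],0,255],[[-2.5,0,24],0,255],[[-2.5,0,24],0,255]]';python3 -c "
from h import *
goto(507.3,-459.6,40,-1.5)"
```

```text
time: 29.2
eef_pos: [0.5074, -0.4593, 0.0613]
tcp_rot: [1.0, -0.013, 0.0, 0.0]
contact_force: [-0.3, 0.0, -2.8]
opening: 0.693
finger_force: 66.2
t 29.2 tcp [ 507.4 -459.3   61.3] yaw -1.5 tilt [ 6.e-04 -8.e-04 -1.e+00] -> shift [-0.1  0.3 21.3] turn -0.0
```

```bash
python3 -m crank '[[[0,0.3,6],0,255],[[0,0.3,11],0,255],[[0,0.3,15],0,255],[[0,0.3,18],0,255],[[0,0.3,21],0,255],[[0,0.3,23],0,255],[[0,0.3,23],0,255],[[0,0.3,23],0,255]]';python3 -c "
from h import *
goto(507.3,-459.6,40,-1.5)"
```

```text
time: 30.0
eef_pos: [0.5076, -0.4597, 0.0396]
tcp_rot: [1.0, -0.013, 0.0, 0.0]
contact_force: [-3.1, 2.1, 5.5]
opening: 0.692
finger_force: 67.0
t 30.0 tcp [ 507.6 -459.7   39.6] yaw -1.5 tilt [ 9.e-04 -7.e-04 -1.e+00] -> shift [-0.3 -0.1 -0.4] turn 0.0
```

Seated, exactly at the expected 39.6. Release, lift, and go for the short shallow case.

```bash
python3 -m crank '[[[0,0,0],0,0],[[0,0,0],0,0],[[0,0,0],0,0],[[0,0,0],0,0],[[0,0,0],0,0],[[0,0,-40],0,0],[[0,0,-90],0,0],[[0,0,-140],0,0],[[0,0,-190],0,0],[[0,0,-225],0,0]]'; python3 -m crank '[[[0,0,0],0,0],[[0,0,0],0,0],[[0,0,0],0,0]]'; python3 -c "
from h import *
find('wrist',508,-460,112)
goto(550,370,262,-12.5)"
```

```text
time: 31.0
eef_pos: [0.5079, -0.46, 0.2677]
tcp_rot: [1.0, -0.013, 0.002, 0.002]
contact_force: [0.9, -0.2, -0.2]
opening: 1.001
finger_force: 0.0
time: 31.3
eef_pos: [0.5065, -0.4585, 0.2603]
tcp_rot: [1.0, -0.013, -0.001, -0.001]
contact_force: [1.2, 0.6, -0.4]
opening: 1.0
finger_force: 0.0
wrist [ 507.1 -460.   111.2   -1.7  152.2   60. ] 6844
t 31.4 tcp [ 506.4 -458.4  259.7] yaw -1.5 tilt [-0.003   0.0038 -1.    ] -> shift [ 2.180e+01 -8.292e+02  7.000e-01] turn 11.0
```

```bash
python3 -m crank '[[[1,-42,0],1,0],[[2,-90,0],2,0],[[22,-829,0],11,0],[[22,-829,0],11,0],[[22,-829,0],11,0],[[22,-829,0],11,0],[[22,-829,0],11,0],[[22,-829,0],11,0],[[22,-829,0],11,0],[[22,-829,0],11,0]]'; python3 -c "
from h import *
goto(555,370,200,-12.5)"
```

```text
time: 32.35
eef_pos: [0.5316, 0.0322, 0.2606]
tcp_rot: [0.994, -0.109, -0.002, -0.0]
contact_force: [1.0, -0.2, 0.6]
opening: 1.0
finger_force: 0.0
t 32.4 tcp [531.6  32.2 260.6] yaw -12.5 tilt [-3.4e-03  5.0e-04 -1.0e+00] -> shift [ -50.2 -334.9   60.7] turn -0.0
```

```bash
python3 -m crank '[[[-7,-48,0],0,0],[[-50,-335,0],0,0],[[-50,-335,0],0,0],[[-50,-335,0],0,0],[[-50,-335,0],0,0],[[-50,-335,0],0,0],[[-50,-335,0],0,0],[[-50,-335,60],0,0],[[-50,-335,60],0,0],[[-50,-335,60],0,0]]';python3 -m crank '[[[0,0,0],0,0],[[0,0,0],0,0],[[0,0,0],0,0]]'; python3 -c "
from h import *
c=find('wrist',575,370,40); cv2.imwrite('pics/w6.png',c['frame']);find('top',575,370,40)
goto(574.5,370,-32,-12.5)"
```

```text
time: 33.35
eef_pos: [0.5539, 0.3664, 0.1972]
tcp_rot: [0.994, -0.109, -0.004, 0.003]
contact_force: [-0.6, 0.6, 1.0]
opening: 0.998
finger_force: 0.0
time: 33.65
eef_pos: [0.5578, 0.3677, 0.2054]
tcp_rot: [0.994, -0.109, 0.002, -0.001]
contact_force: [0.3, 0.3, -0.4]
opening: 0.998
finger_force: 0.0
wrist [575.6 370.   39.2 -14.1  93.6  59.8] 3917
top [576.1 370.3  39.1 -10.9  93.8  60. ] 497
t 33.8 tcp [557.3 367.8 204.6] yaw -12.5 tilt [ 0.0025  0.0012 -1.    ] -> shift [ 15.8  -5.5 236.7] turn -0.0
```

View pics/w6.png

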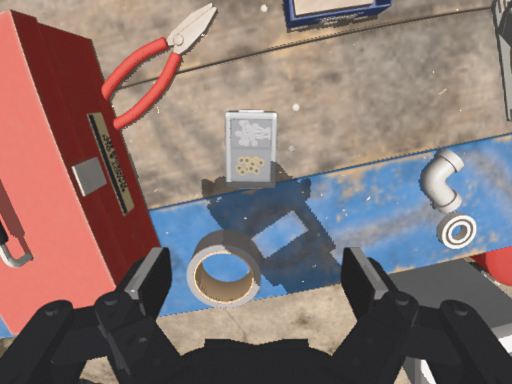

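The wrist view shows the short shallow case at (250,150), roll at (225,268) and toolbox edge at about (130,200). I'll check toolbox clearance while positioning above.

```bash
python3 -m crank '[[[15.5,-5,50],0,0],[[15.5,-5,80],0,0],[[15.5,-5,80],0,0],[[15.5,-5,80],0,0],[[15.5,-5,80],0,0],[[15.5,-5,80],0,0]]'; python3 -c "
from h import *
for n in ('top','wrist'):
  P=cloud(cam(n))*1000; q=P[(P[...,0]>500)&(P[...,0]<660)&(P[...,1]>415)&(P[...,1]<600)&(P[...,2]>25)]; print(n,len(q),np.percentile(q[:,1],[.5,2,10]) if len(q) else '')
find('wrist',575,370,40)
goto(574.8,370,-32,-12.5)"
```

```text
time: 34.35
eef_pos: [0.5743, 0.3703, 0.1262]
tcp_rot: [0.994, -0.109, 0.002, -0.001]
contact_force: [-0.2, -0.4, -0.8]
opening: 0.998
finger_force: 0.0
top 394 [415.10342071 415.48800905 422.50494809]
wrist 25535 [415.81383934 419.61413062 426.23478296]
wrist [575.8 370.1  39.3 -13.6  93.1  60.1] 6061
t 34.5 tcp [573.4 369.9 124.7] yaw -12.5 tilt [ 0.0026  0.0012 -1.    ] -> shift [ 1.000e+00 -1.000e-01  1.567e+02] turn 0.0
```

```bash
python3 -c "
from h import *
c=np.load('top0.npy',allow_pickle=True).item(); P=cloud(c)*1000
for z0,z1 in ((15,50),(50,100),(100,160),(160,260)):
  q=P[(P[...,0]>520)&(P[...,0]<640)&(P[...,1]>412)&(P[...,1]<650)&(P[...,2]>z0)&(P[...,2]<z1)]; print(z0,len(q),np.percentile(q[:,1],[0,2,10]) if len(q) else '')
"
```

```text
15 174 [523.39836141 530.33257422 531.66210314]
50 231 [524.67458631 525.1514661  529.57997641]
100 1522 [523.63655226 526.33239458 529.51782859]
160 144 [596.4757408  597.11982923 598.32976279]
```

The toolbox is at y > 523 mm, so it's clear. Grasp.

```bash
python3 -m crank '[[[0.3,0,50],0,0],[[0.3,0,100],0,0],[[0.3,0,140],0,0],[[0.3,0,155],0,0],[[0.3,0,155],0,0],[[0.3,0,155],0,255],[[0.3,0,155],0,255],[[0.3,0,155],0,255],[[0.3,0,155],0,255],[[0.3,0,155],0,255]]' 60; python3 -m crank '[[[0,0,0],0,255],[[0,0,0],0,255]]'; python3 -c "
from h import *
goto(574.8,370,-32,-12.5)"; python3 -m crank '[[[0,0,-20],0,255],[[0,0,-60],0,255],[[0,0,-110],0,255],[[0,0,-160],0,255],[[0,0,-210],0,255],[[0,0,-260],0,255],[[0,0,-300],0,255],[[0,0,-300],0,255],[[0,0,-300],0,255]]'; python3 -c "
from h import *
goto(427.5,-277,267,-8)"
```

```text
time: 35.5
eef_pos: [0.576, 0.3708, -0.0281]
tcp_rot: [0.994, -0.109, 0.003, -0.002]
contact_force: [0.1, 0.1, 6.4]
opening: 0.693
finger_force: 68.0
time: 35.7
eef_pos: [0.576, 0.3708, -0.0281]
tcp_rot: [0.994, -0.109, 0.003, -0.002]
contact_force: [0.6, 0.7, 6.8]
opening: 0.692
finger_force: 68.0
t 35.7 tcp [576.  370.8 -28.1] yaw -12.5 tilt [ 0.0064  0.0029 -1.    ] -> shift [-1.   1.1  3.9] turn 0.0
time: 36.6
eef_pos: [0.5732, 0.3695, 0.2694]
tcp_rot: [0.994, -0.109, 0.001, -0.001]
contact_force: [-0.5, 0.2, -2.7]
opening: 0.69
finger_force: 67.3
t 36.6 tcp [573.2 369.5 269.4] yaw -12.5 tilt [ 0.0025  0.0011 -1.    ] -> shift [ -2.3 662.7   1.3] turn -4.5
```

```bash
python3 -m crank '[[[0,42,0],0,255],[[0,90,0],-1,255],[[-2,662,0],-4.5,255],[[-2,662,0],-4.5,255],[[-2,662,0],-4.5,255],[[-2,662,0],-4.5,255],[[-2,662,0],-4.5,255],[[-2,662,0],-4.5,255],[[-2,662,0],-4.5,255],[[-2,662,0],-4.5,255]]'; python3 -c "
from h import *
goto(427.5,-277,267,-8)"
```

```text
time: 37.6
eef_pos: [0.4633, -0.1097, 0.2645]
tcp_rot: [0.998, -0.07, -0.002, -0.001]
contact_force: [1.1, -0.2, -1.7]
opening: 0.695
finger_force: 67.2
t 37.6 tcp [ 463.3 -109.7  264.5] yaw -8.0 tilt [-0.0046  0.0023 -1.    ] -> shift [-12.2 170.6  -2.7] turn 0.0
```

```bash
python3 -m crank '[[[-3,48,0],0,255],[[-12,170,0],0,255],[[-12,170,0],0,255],[[-12,170,0],0,255],[[-12,170,40],0,255],[[-12,170,85],0,255],[[-12,170,130],0,255],[[-12,170,165],0,255],[[-12,170,180],0,255],[[-12,170,180],0,255]]'; python3 -m crank '[[[0,0,0],0,255],[[0,0,0],0,255],[[0,0,0],0,255],[[0,0,0],0,255],[[0,0,0],0,255]]';python3 -c "
from h import *
held(67.5,90)
goto(426.8,-276.8,44,-8)"
```

```text
time: 38.6
eef_pos: [0.4261, -0.2717, 0.0816]
tcp_rot: [0.998, -0.07, -0.005, -0.004]
contact_force: [0.2, 1.1, -2.1]
opening: 0.692
finger_force: 67.1
time: 39.1
eef_pos: [0.4304, -0.2757, 0.0886]
tcp_rot: [0.998, -0.07, 0.001, 0.0]
contact_force: [-0.1, -0.4, -1.7]
opening: 0.688
finger_force: 67.1
held z -67.4 far end 46.9 -> centre x 1.9 y [-28.2  30.4]
15 [-28.   30.1] -67.4
30 [-27.7  30.3] -67.6
t 39.1 tcp [ 430.3 -275.6   88.4] yaw -8.0 tilt [ 8.e-04 -8.e-04 -1.e+00] -> shift [-3.3  1.7 44.4] turn -0.0
```

```bash
python3 -m crank '[[[-3,1,12],0,255],[[-3,1,22],0,255],[[-3,1,22],0,255],[[-3,1,22],0,255],[[-3,1,22],0,255],[[-3,1,22],0,255],[[-3,1,22],0,255]]';python3 -c "
from h import *
goto(427,-276.1,44,-8)"
```

```text
time: 39.85
eef_pos: [0.4272, -0.2761, 0.0662]
tcp_rot: [0.998, -0.07, 0.0, 0.0]
contact_force: [-0.4, 0.3, -1.5]
opening: 0.687
finger_force: 67.2
t 39.9 tcp [ 427.2 -276.1   66.2] yaw -8.0 tilt [ 6.e-04 -6.e-04 -1.e+00] -> shift [-0.2 -0.  22.2] turn -0.0
```

```bash
python3 -m crank '[[[0,0,6],0,255],[[0,0,11],0,255],[[0,0,15],0,255],[[0,0,18],0,255],[[0,0,21],0,255],[[0,0,23.5],0,255],[[0,0,23.5],0,255],[[0,0,23.5],0,255]]';python3 -c "
from h import *
goto(427,-276.1,44,-8)"
```

```text
time: 40.65
eef_pos: [0.4273, -0.2762, 0.0439]
tcp_rot: [0.998, -0.07, 0.0, -0.0]
contact_force: [-2.8, 1.8, 8.0]
opening: 0.691
finger_force: 68.0
t 40.6 tcp [ 427.3 -276.2   43.9] yaw -8.0 tilt [ 1.e-04  1.e-04 -1.e+00] -> shift [-0.3 -0.1 -0.1] turn 0.0
```

```bash
python3 -m crank '[[[0,0,0],0,0],[[0,0,0],0,0],[[0,0,0],0,0],[[0,0,0],0,0],[[0,0,0],0,0],[[0,0,-40],0,0],[[0,0,-90],0,0],[[0,0,-140],0,0],[[0,0,-190],0,0],[[0,0,-215],0,0]]'; python3 -m crank '[[[0,50,0],0,0],[[0,75,0],0,0],[[0,75,0],0,0],[[0,75,0],0,0],[[0,75,0],0,0],[[0,75,0],0,0]]'; python3 -c "
from h import *
c=find('wrist',427,-277,112); cv2.imwrite('pics/w7.png',c['frame'])
c=find('wrist',507,-460,112)"
```

```text
time: 41.65
eef_pos: [0.4283, -0.2772, 0.2631]
tcp_rot: [0.998, -0.07, 0.003, 0.003]
contact_force: [0.9, -0.4, -0.1]
opening: 1.002
finger_force: 0.0
time: 42.25
eef_pos: [0.4167, -0.3492, 0.2571]
tcp_rot: [0.998, -0.069, -0.0, -0.0]
contact_force: [-0.4, -0.6, 0.1]
opening: 0.999
finger_force: 0.0
wrist [ 427.5 -277.2  111.2   -8.7   94.4   61.1] 4242
wrist [ 504.9 -460.6  111.    -1.3  147.4   62.2] 8192
```

View pics/w7.png

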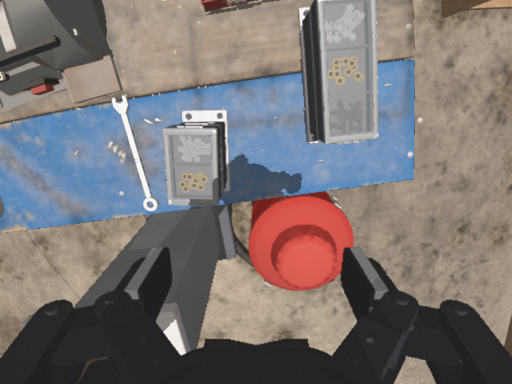

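Both stacks stand square on their plates, short at (195,160) and long at (345,70), with both lids at 111 mm as expected. The spanner at (135,155) is untouched and the gripper is clear.

```bash
python3 -c "
from plant import ctrl
print(ctrl.sign_off())"
```

```text
the job is handed in; nothing more can be done
None
```

I stacked all four cases on their plates and handed the job in at about 42 s; both top lids measured 111 mm, the height for fully seated cases, but the hand-in gave no verdict. On the first grasp the fingers closed on the long deep case's lid, because the real tips sit 38 mm short of the reported TCP. I corrected for that and the case stayed where it was.

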